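Refit the impellers and bowls of the three-lane dressing pump

TASK

The dressing pump has been washed and must be put together again. Fit every blue impeller from the drying mat onto a drive shaft of its own, turning it until the teeth mesh and it is fully home on the deck; then close all three lanes with the steel bowls, a lane left without an impeller too: drop each bowl's lugs through the openings of the ring and turn it clockwise until its spout points at the lane's red arrow. Do not knock over or sweep aside the dressing pot, the cup stack or the red-lidded jar.

Things in the scene. Friction and masses are not known exactly. Their poses are not given: they have to be found in the camera images.
- pump: Fixed drive box of the dressing pump: white, aluminium deck 134 x 296 mm, deck top 70 mm above the table. Origin on the table under lane 2's shaft axis; x from the front edge (red arrows) to the back, y along the row of three lanes (lane 1 at +92 mm, 2 at 0, 3 at -92 mm), z up. A dark rail 18 mm high runs along the deck's back, from 54 mm behind the axes.
- lane_1 (a point): On the deck top, on lane 1's shaft axis; axes as the pump's. Each lane has a steel bayonet ring round its shaft: a flat roof, top 15 mm and underside 11 mm above the deck, radius 36 mm inside, 46 mm outside, with two openings on either side of the shaft, 16 mm wide for a bowl's wide lug and 11 mm wide for its narrow lug.
- lane_2 (a point): As lane_1, for lane 2. On every lane the wide opening lies 0.70 rad anticlockwise, seen from above, from the direction of the red arrow (the pump's -x), so a bowl goes in turned 0.70 rad anticlockwise from its locked position. Under the roof a fixed stop ends the clockwise turn at the locked position; another bars the wrong way.
- lane_3 (a point): As lane_1, for lane 3.
- lane_1_mark (a point): Point 22 mm above the deck and 60 mm in front of lane 1's axis, over the red arrow painted on the deck's front edge: the place of the spout's tip when a bowl is locked there.
- lane_2_mark (a point): Point 22 mm above the deck and 60 mm in front of lane 2's axis, over the red arrow painted on the deck's front edge: the place of the spout's tip when a bowl is locked there.
- lane_3_mark (a point): Point 22 mm above the deck and 60 mm in front of lane 3's axis, over the red arrow painted on the deck's front edge: the place of the spout's tip when a bowl is locked there.
- shaft_1_nose (a point): Top of lane 1's steel drive shaft, on its axis, 19 mm above the deck; x points along a tooth. Every shaft has 6 teeth, one each 60 degrees, 13 mm tip and 9 mm root radius, 5 mm wide, from the deck up to 13 mm; above them a smooth nose of 9 mm radius goes on to 19 mm. It stands at any angle, held by a stiff gear (0.25 N m turns it).
- shaft_2_nose (a point): As shaft_1_nose, for lane 2.
- shaft_3_nose (a point): As shaft_1_nose, for lane 3.
- impeller_1: Blue impeller with six vanes, 52 mm across and 20 mm high, and on top a white round boss to grip, 28 mm in diameter, from 20 to 40 mm height; 0.06 to 0.11 kg. Origin at the centre of its underside, z up. x points along a bore groove; a vane stands outside each groove. May be absent: two or three impellers stand on the 3 mm thick drying mat.
- impeller_2: As impeller_1; may be absent. Every impeller has a blind splined bore from below, 20 mm deep: 6 grooves (14 mm radius) and between them 6 teeth (10 mm inner radius, 4.6 mm wide). It goes home, underside on the deck, when the grooves are over the shaft's teeth (play about 6 degrees either way); else it stops 13 mm above the deck.
- impeller_3: As impeller_1; may be absent.
- bowl_1: Steel bowl standing rim down on the mat: radius 33 mm outside, 29.5 mm inside, inside height 44 mm, outside 48 mm, and on top a round black knob to grip, 28 mm in diameter, from 48 to 72 mm height; 0.13 to 0.21 kg. Origin at the centre of the rim plane, z up, -x towards the spout. All three bowls are always there.
- bowl_2: As bowl_1. Every bowl has two lugs, 3 to 9 mm above the rim and out to 42 mm radius: a wide one (12 mm) under the spout at -x, a narrow one (7 mm) at +x. Unless both are over their openings they rest on the ring's roof and the rim stays 12 mm above the deck. A bowl fits only over an impeller that is home.
- bowl_3: As bowl_1. With its lugs over the openings a bowl drops until the rim is on the deck; then 0.70 rad clockwise, seen from above, brings it to the stop: locked, lugs under the roof, spout to the red arrow, its axes parallel to the pump's.
- bowl_1_spout (a point): Tip of this bowl's spout, 60 mm from its axis towards -x and 22 mm above its rim; axes as the bowl's.
- bowl_2_spout (a point): Tip of this bowl's spout, 60 mm from its axis towards -x and 22 mm above its rim; axes as the bowl's.
- bowl_3_spout (a point): Tip of this bowl's spout, 60 mm from its axis towards -x and 22 mm above its rim; axes as the bowl's.
- dressing_pot: Small stainless pot of orange dressing, 68 mm wide, 45 mm high, on the right; origin at the centre of its underside.
- cup_stack: Nest of green film cups, 69 mm wide, 65 mm high, on the right; origin at the centre of its underside.
- sesame_jar: Spice jar with a red lid, 45 mm wide, 106 mm high, on the right; origin at the centre of its underside.

How it is judged:
By the outcome, as a careful person would: the job done as asked, in the order asked, and still so for the second after the job is handed in, with the robot touching nothing.
Of impeller_1, impeller_2, impeller_3 only 2 to 3 are there at a start; the rules pass over those that are not, and their reading is None.
At some moment in a run one of impeller_1, impeller_2, impeller_3, bowl_1, bowl_2, bowl_3 may be knocked a few centimetres aside while the robot is not near it.
Once in a run the grip may slacken for a moment while it holds something.
It also fails if it takes over 210 s, if anything falls off the work surface, if the arm or the gripper's body presses on something with over 40 N, if the wrist force passes 120 N, or if a joint passes its speed limit or range.

ROBOT

A 7-joint arm with a two-finger parallel gripper is mounted at the origin on a cart in front of the work surface, level with it; the furniture and walls round the work are solid. World frame = base frame: x ahead of the robot, y to its left, z up, the work surface at z = 0. Lengths are in mm, angles in rad, forces in N, time in s.
With the tool pointing down it reaches from about 400 to 875 mm from the base axis. Payload 4.4 kg.
Tool frame: the origin (TCP) lies where the fingers leave the gripper's body, on its centre line; the fingertips stand 73 mm ahead of it and the grasp point (between the pads) lies 54 mm ahead of it; z points along the fingers, y is the direction in which the jaws open and shut (so a half turn about z gives the same grasp; the last joint's range is limited). The gripper opens to 85 mm and grips with 20 to 120 N. Pads are 22 mm wide; open, the fingers measure 114 mm over their backs; the gripper's body (76 mm by 85 mm) begins 54 mm behind the grasp point. The pads swing forward as they close: fully open they stand 13 mm farther back than shut.
Start: joints at [-1.322, 0.628, 0.038, 1.517, -0.027, 0.996, -0.02], TCP at [201.236, 618.079, 303.913] pointing down, gripper open.
Joint ranges: [-3.06, 3.06], [-0.37, 2.12], [-1.25, 1.32], [0.18, 2.47], [-1.1, 4.24], [0.23, 1.98], [-2.94, 2.94]. Speed limits (rad/s): [2.57, 2.57, 3.14, 3.14, 3.14, 3.14, 3.14].

INTERFACE

Orientations are given as a unit quaternion [w, x, y, z].
In Python, from station import r, effector, kinematics, eyes, ticket, monitor gives the robot as it stands. Calls block until the motion is done:
- r.move_to(position, orientation): joint-space move of the TCP to a pose.
- r.servo_line(position, v=150, rotation=None, contact_N=None): straight line of the TCP; rotation=None keeps the orientation; v is the mean speed in mm/s. With contact_N (N) it stops when the force on the tool has changed by that much, and returns True; else False.
- r.move_j(angles): joint-space move.
- effector.move_gripper(opening, f_grip=None): opening from 0.0 (shut) to 1.0 (fully open); f_grip is the grip in N (None keeps the last); returns when the fingers have stopped.
- r.hold(seconds).
- kinematics.inverse_kinematics(position, orientation): joint angles nearest the present ones, or None.
- eyes.camera(name): name is "side" or "top" or "wrist"; returns a dict with "pixels" (400x640x3 uint8, blue, green, red), "fx", "fy", "cx", "cy" (pixels), "k1" (the pictures are not rectified: a ray, as slopes to the right and down, at radius r is drawn at 1 + k1 r^2 times it, then the intrinsics apply), "world_to_cam" (4x4, takes a point from world to camera coordinates); the wrist camera has in their place "T_tool_cam" (4x4, takes a point from camera to tool coordinates, whose origin is the TCP and whose axes are the flange's). Camera axes: x right, y up, looking along -z (the intrinsics and any distortion apply to the point x, -y, -z); pixel columns grow to the right and rows downward; lengths in mm; the calibration is good to about 2 mm. A picture is of the moment at which its call begins: read the wrist's pose just before it. There is no depth.
A pose or a line that the arm cannot do raises r.MotionError and nothing moves.
- ticket.sign_off(): hands the job in, once; it reports no verdict.
Trained networks look in the newest picture that a camera, given by its name, has taken for a name from the list of things; names that differ only in an ending like _2 or _b are one class to them, and where a whole thing is asked for, a point or a joint stands for the part that bears it (a point fixed in the world has none). Each returns a list of dicts, best first, with "p" (0 to 1); they miss things now and then, are a little off and sometimes report something else, mostly with a low value. They report only what shows in the picture. A call takes as long as a camera call.
- eyes.masks_of(camera, target): "region" (400x640 bool, what is visible of it) and "box" ([centre column, centre row, width, height] in pixels, round what is visible of it).
Readings, each from a call of its own:
- monitor.read_clock(): time.
- monitor.read_joint_positions(): joint angles.
- monitor.read_qvel(): joint speeds.
- monitor.read_joint_torque(): joint torques, N m.
- monitor.read_ee_pos(): TCP position.
- monitor.read_tcp_rot(): TCP orientation.
- monitor.read_wrist_force(): force on the tool from outside, world axes, zero at the start.
- monitor.read_wrist_torque(): the same for the moment, N m.
- monitor.read_opening(): opening from 0.0 (shut) to 1.0 (fully open).
Only numpy, scipy, OpenCV 4.12 (cv2) and the standard library are available. Lean on these libraries where they do the work, as an engineer would, in place of code of your own. Each camera call takes 0.05 s, during which the arm holds its last target. There are 200 camera calls.

## Working session

There is one attempt and no reset: what is moved stays moved. The work goes in short steps, each a Python script; the robot and the scene stay as the last script left them, time stands still between calls to the robot, and variables do not carry over. Pictures are saved under pics/ and viewed, about 12 in all and at most 16, crops included, and the job is handed in when it is done.

```bash
ls; mkdir -p pics; python3 - <<'E'
from station import r, effector, kinematics, eyes, ticket, monitor
import cv2,numpy as np
print(monitor.read_clock(), monitor.read_tcp_rot(), monitor.read_ee_pos())
for n in ("side","top","wrist"):
    c=eyes.camera(n); cv2.imwrite(f"pics/{n}0.png",c["pixels"])
    print(n,{k:(np.round(v,3).tolist()) for k,v in c.items() if k!="pixels"})
    for t in ("pump","impeller_1","bowl_1","bowl_1_spout","dressing_pot","cup_stack","sesame_jar"):
        print(t,[(round(d["p"],2),np.round(d["box"]).tolist(),int(d["region"].sum())) for d in eyes.masks_of(n,t)])
E
```

```text
pics
0.0 [-1.38571607e-04  1.56738526e-01  9.87639678e-01 -9.39234867e-04] [201.07275938 617.61394605 302.96903807]
side {'fx': 364.8, 'fy': 364.8, 'cx': 316.69, 'cy': 202.862, 'k1': -0.051, 'world_to_cam': [[-0.951, -0.308, 0.004, 332.714], [0.144, -0.432, 0.89, -300.972], [-0.273, 0.847, 0.455, -458.273], [0.0, 0.0, 0.0, 1.0]]}
pump [(0.84, [247.0, 226.0, 132.0, 95.0], 6606), (0.72, [344.0, 259.0, 46.0, 42.0], 1107)]
impeller_1 [(0.92, [280.0, 270.0, 23.0, 30.0], 489), (0.6, [328.0, 230.0, 23.0, 23.0], 345)]
bowl_1 [(0.88, [325.0, 278.0, 44.0, 40.0], 1434), (0.74, [345.0, 257.0, 47.0, 44.0], 1020), (0.59, [361.0, 239.0, 28.0, 37.0], 834)]
bowl_1_spout [(0.81, [346.0, 260.0, 52.0, 42.0], 1014), (0.16, [281.0, 196.0, 4.0, 3.0], 39)]
dressing_pot [(0.66, [375.0, 212.0, 26.0, 30.0], 537), (0.5, [361.0, 238.0, 33.0, 40.0], 842)]
cup_stack [(0.62, [341.0, 200.0, 26.0, 27.0], 543)]
sesame_jar [(0.73, [336.0, 175.0, 11.0, 32.0], 354), (0.61, [361.0, 238.0, 30.0, 38.0], 864)]
top {'fx': 433.497, 'fy': 433.497, 'cx': 322.401, 'cy': 197.099, 'k1': -0.077, 'world_to_cam': [[-0.019, -1.0, 0.009
[... 306 characters left out ...]
0.0, 234.0, 30.0, 41.0], 679), (0.87, [308.0, 244.0, 42.0, 26.0], 673), (0.78, [243.0, 231.0, 31.0, 37.0], 653)]
bowl_1_spout [(0.66, [272.0, 237.0, 24.0, 34.0], 603), (0.52, [290.0, 140.0, 128.0, 94.0], 6366), (0.29, [326.0, 158.0, 6.0, 6.0], 57)]
dressing_pot []
cup_stack [(0.71, [279.0, 204.0, 21.0, 15.0], 212), (0.52, [361.0, 197.0, 6.0, 2.0], 2)]
sesame_jar [(0.82, [408.0, 188.0, 27.0, 23.0], 426)]
wrist {'fx': 346.125, 'fy': 346.125, 'cx': 323.481, 'cy': 195.459, 'k1': -0.064, 'T_tool_cam': [[0.0, 0.96, 0.28, 71.243], [1.0, -0.0, 0.001, 1.07], [0.001, 0.28, -0.96, -71.161], [0.0, 0.0, 0.0, 1.0]]}
pump []
impeller_1 []
bowl_1 []
bowl_1_spout []
dressing_pot []
cup_stack []
sesame_jar []
```

```bash
python3 - <<'E'
import cv2
a=cv2.imread("pics/top0.png")[70:290,180:460]; cv2.imwrite("pics/v1.png",cv2.resize(a,(763,600),interpolation=cv2.INTER_CUBIC))
a=cv2.imread("pics/side0.png"); cv2.imwrite("pics/v2.png",a)
E
```

```text
(no output)
```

View pics/v1.png

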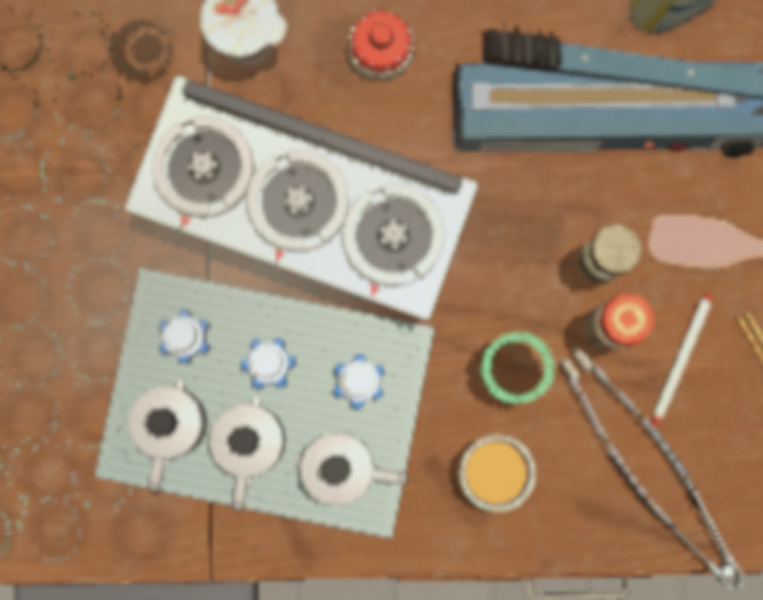

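View pics/v2.png

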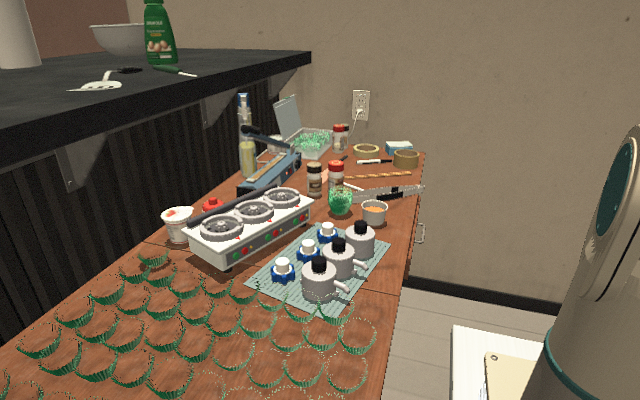

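```bash
cat > h.py <<'E'
from station import r, effector, kinematics, eyes, ticket, monitor
import cv2,numpy as np
from scipy.spatial.transform import Rotation as R
def q(yaw):
    """tool down; yaw = world angle of tool x axis"""
    M=np.array([[np.cos(yaw),np.sin(yaw),0],[np.sin(yaw),-np.cos(yaw),0],[0,0,-1.]])
    x,y,z,w=R.from_matrix(M).as_quat(); return [w,x,y,z]
def toolT():
    p=monitor.read_ee_pos(); w,x,y,z=monitor.read_tcp_rot()
    T=np.eye(4);T[:3,:3]=R.from_quat([x,y,z,w]).as_matrix();T[:3,3]=p;return T
def snap(n,save=None):
    T=toolT() if n=="wrist" else None
    c=eyes.camera(n); c["cw"]=T@c["T_tool_cam"] if n=="wrist" else np.linalg.inv(c["world_to_cam"])
    if save: cv2.imwrite(f"pics/{save}.png",c["pixels"])
    return c
def ray(c,u,v):
    d=np.array([(u-c["cx"])/c["fx"],(v-c["cy"])/c["fy"]]);s=d.copy()
    for _ in range(20): s=d/(1+c["k1"]*(s@s))
    return c["cw"][:3,:3]@np.array([s[0],-s[1],-1.])
def at(c,u,v,z):
    d=ray(c,u,v);o=c["cw"][:3,3]; return o+d*(z-o[2])/d[2]
def px(c,P):
    p=np.linalg.inv(c["cw"])@np.append(P,1); s=np.array([p[0],-p[1]])/-p[2]
    s=s*(1+c["k1"]*(s@s)); return np.array([c["fx"]*s[0]+c["cx"],c["fy"]*s[1]+c["cy"]])
def rectify(c,cx,cy,z,half,n,ang=0):
    """orthophoto of plane z: column = +X', row down = -Y' (frame rotated by ang)"""
    g=np.linspace(-half,half,n); X,Y=np.meshgrid(g,-g)
    Wx=cx+X*np.cos(ang)-Y*np.sin(ang); Wy=cy+X*np.sin(ang)+Y*np.cos(ang)
    P=np.stack([Wx,Wy,np.full_like(Wx,z),np.ones_like(Wx)],-1)@np.linalg.inv(c["cw"]).T
    s=np.stack([P[...,0],-P[...,1]],-1)/-P[...,2:3]; s=s*(1+c["k1"]*(s**2).sum(-1,keepdims=True))
    return cv2.remap(c["pixels"],(c["fx"]*s[...,0]+c["cx"]).astype(np.float32),(c["fy"]*s[...,1]+c["cy"]).astype(np.float32),cv2.INTER_CUBIC)
E
python3 - <<'E'
from h import *
c=snap("top")
f=lambda u,v,z:np.round(at(c,u/2.725+180,v/2.727+70,z)).tolist()
for p in [(202,165),(298,200),(395,233)]: print("ring",f(*p,85))
for p in [(185,335),(268,362),(358,380)]: print("imp",f(*p,43))
for p in [(160,422),(243,440),(336,469)]: print("bowl",f(*p,75))
for p in [(380,40,100),(497,472,45),(518,368,65),(628,318,106),(612,252,80)]: print(f(*p))
for p in [(600,0),(400,200),(60,550)]: print(p,f(*p,0))
print(monitor.read_clock())
E
```

```text
ring [632.0, -214.0, 85.0]
ring [598.0, -300.0, 85.0]
ring [567.0, -387.0, 85.0]
imp [482.0, -191.0, 43.0]
imp [455.0, -267.0, 43.0]
imp [437.0, -351.0, 43.0]
bowl [401.0, -172.0, 75.0]
bowl [384.0, -247.0, 75.0]
bowl [356.0, -330.0, 75.0]
[740.0, -376.0, 100.0]
[349.0, -477.0, 45.0]
[444.0, -497.0, 65.0]
[485.0, -590.0, 106.0]
[547.0, -583.0, 80.0]
(600, 0) [811.0, -596.0, 0.0]
(400, 200) [612.0, -394.0, 0.0]
(60, 550) [280.0, -61.0, 0.0]
1.25
```

```bash
cat > s1.py <<'E'
from h import *
for P in [(598,-300,270),(437,-351,120),(401,-172,140)]:
    print(P,[(a,np.round(s,2).tolist()) if (s:=kinematics.inverse_kinematics(P,q(np.radians(a)))) is not None else (a,None) for a in range(-180,180,30)])
E
python3 s1.py
```

```text
(598, -300, 270) [(-180, [0.32, 0.7, 0.18, 1.5, -0.14, 0.96, 2.11]), (-150, [0.39, 0.69, 0.06, 1.5, -0.05, 0.96, 2.56]), (-120, [0.95, 0.9, -1.06, 1.48, 0.81, 1.24, 2.41]), (-90, [-0.11, 0.97, 1.14, 1.51, -0.91, 1.26, -1.99]), (-60, [-0.11, 0.97, 1.14, 1.51, -0.91, 1.26, -1.46]), (-30, [-0.11, 0.97, 1.14, 1.51, -0.91, 1.26, -0.94]), (0, [-0.06, 0.89, 0.97, 1.51, -0.77, 1.16, -0.51]), (30, [-0.04, 0.86, 0.91, 1.51, -0.73, 1.13, -0.03]), (60, [0.01, 0.82, 0.8, 1.51, -0.63, 1.08, 0.42]), (90, [0.07, 0.78, 0.66, 1.51, -0.52, 1.04, 0.85]), (120, [0.15, 0.74, 0.5, 1.5, -0.4, 1.0, 1.28]), (150, [0.24, 0.71, 0.32, 1.5, -0.25, 0.97, 1.68])]
(437, -351, 120) [(-180, [0.85, 0.79, -0.35, 1.9, 0.5, 0.54, 1.73]), (-150, [0.94, 0.82, -0.5, 1.9, 0.67, 0.6, 2.1]), (-120, [0.9, 0.8, -0.43, 1.9, 0.59, 0.57, 2.69]), (-90, [0.17, 0.92, 0.77, 1.92, -0.99, 0.73, -1.6]), (-60, [0.17, 0.92, 0.77, 1.92, -0.99, 0.73, -1.08]), (-30, [0.17, 0.92, 0.77, 1.92, -0.99, 0.73, -0.55]), (0, [0.37, 0.81, 0.41, 1.92, -0.6, 0.54, -0.38]), (30, [0.49, 0.78, 0.21, 1.91, -0.33, 0.48, -0.11]), (60, [0.63, 0.77, -0.01, 1.91, 0.02, 0.47, 0.09]), (90, [0.74, 0.77, -0.17, 1.91, 0.25, 0.49, 0.39]), (120, [0.78, 0.78, -0.23, 1.9, 0.34, 0.5, 0.83]), (150, [0.83, 0.78, -0.31, 1.9, 0.45, 0.52, 1.26])]
(401, -172, 140) [(-180, [0.48, 0.64, -0.2, 2.23, 0.41, 0.3, 1.49]), (-150, [0.6, 0.66, -0.38, 2.22, 0.69, 0.37, 1.74]), (-120, [0.73, 0.7, -0.58, 2.22, 0.89, 0.47, 2.05]), (-90, [0.82, 0.74, -0.71, 2.22, 1.0, 0.55, 2.47]), (-60, [0.87, 0.76, -0.79, 2.22, 1.05, 0.6, 2.94]), (-30, [-0.04, 0.72, 0.58, 2.24, -0.98, 0.45, -0.75]), (0, [0.13, 0.66, 0.31, 2.24, -0.64, 0.32, -0.58]), (30, [0.23, 0.65, 0.16, 2.24, -0.36, 0.28, -0.34]), (60, [0.28, 0.64, 0.08, 2.23, -0.19, 0.27, 0.01]), (90, [0.33, 0.64, 0.02, 2.23, -0.04, 0.27, 0.38]), (120, [0.37, 0.64, -0.05, 2.23, 0.1, 0.27, 0.76]), (150, [0.42, 0.64, -0.11, 2.23, 0.24, 0.28, 1.14])]
```

```bash
cat > s2.py <<'E'
from h import *
import pickle
out={}
def go(k,P,yaw):
    r.move_to(P,q(np.radians(yaw))); out[k]=snap("wrist",k)
go("p150",(598,-300,250),150); go("pm30",(598,-300,250),-30)
go("mm30",(430,-260,230),-30); go("m150",(430,-260,230),150)
for t in ("impeller_1","bowl_1"):
    print(t,[(round(d["p"],2),np.round(d["box"]).tolist(),int(d["region"].sum())) for d in eyes.masks_of("wrist",t)])
pickle.dump(out,open("surv.pkl","wb"))
# orthophotos: pump at ring-top plane, mat at boss plane
A=[rectify(out[k],598,-300,85,150,400) for k in ("p150","pm30")]+[rectify(out[k],420,-260,43,150,400) for k in ("m150","mm30")]
cv2.imwrite("pics/v3.png",cv2.resize(np.vstack([np.hstack(A[:2]),np.hstack(A[2:])]),(600,600)))
print(monitor.read_clock())
E
python3 s2.py
```

```text
impeller_1 [(0.91, [414.0, 122.0, 68.0, 64.0], 2705), (0.78, [215.0, 173.0, 67.0, 60.0], 2652), (0.58, [311.0, 155.0, 60.0, 64.0], 2495)]
bowl_1 [(0.94, [336.0, 249.0, 85.0, 113.0], 6611), (0.86, [450.0, 220.0, 125.0, 85.0], 6783), (0.66, [253.0, 41.0, 466.0, 83.0], 20869)]
7.5083
```

View pics/v3.png

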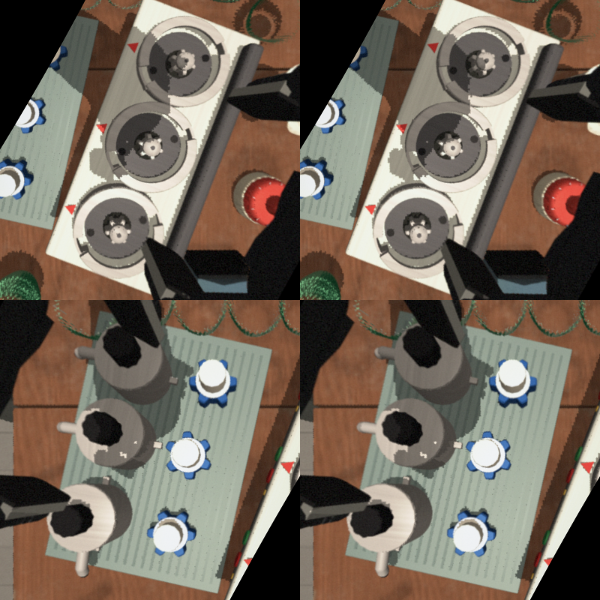

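```bash
python3 - <<'E'
from h import *
import pickle
o=pickle.load(open("surv.pkl","rb"))
for k,c in o.items(): print(k,np.round(c["cw"],2).tolist())
print(monitor.read_joint_positions(),monitor.read_ee_pos(),monitor.read_tcp_rot(),q(np.radians(150)))
E
```

```text
p150 [[0.5, -0.83, -0.24, 537.13], [0.87, 0.48, 0.14, -262.39], [-0.0, -0.28, 0.96, 321.14], [0.0, 0.0, 0.0, 1.0]]
pm30 [[0.5, -0.83, -0.24, 536.74], [0.87, 0.48, 0.14, -263.16], [-0.0, -0.28, 0.96, 321.15], [0.0, 0.0, 0.0, 1.0]]
mm30 [[-0.5, 0.83, 0.24, 492.6], [-0.87, -0.48, -0.14, -294.72], [0.0, -0.28, 0.96, 301.13], [0.0, 0.0, 0.0, 1.0]]
m150 [[-0.5, 0.83, 0.24, 492.38], [-0.87, -0.48, -0.14, -294.77], [0.0, -0.28, 0.96, 301.15], [0.0, 0.0, 0.0, 1.0]]
[-0.17765483  0.83115545  1.14344371  2.01674768 -0.9546568   0.96803354
 -0.62029585] [ 430.00790796 -260.04001381  229.99420203] [-1.40425633e-05  9.65930498e-01 -2.58801608e-01 -3.95614158e-09] [np.float64(0.0), np.float64(0.2588190451025207), np.float64(0.9659258262890682), np.float64(0.0)]
```

```bash
cat >> h.py <<'E'
def go(P,yaw):
    j=kinematics.inverse_kinematics(list(P),q(yaw))
    if j is None: raise RuntimeError(f"no IK {P} {yaw}")
    r.move_j(j)
E
python3 - <<'E'
from h import *
import pickle
o=pickle.load(open("surv.pkl","rb")); o["p150"]=o["pm30"];del o["pm30"]; del o["m150"]
print(monitor.read_clock())
go((430,-260,230),np.radians(150)); o["m150"]=snap("wrist"); print(np.round(o["m150"]["cw"][:3,3]))
go((598,-300,250),np.radians(-30)); o["pm30"]=snap("wrist"); print(np.round(o["pm30"]["cw"][:3,3]),monitor.read_clock(),monitor.read_joint_positions())
pickle.dump(o,open("surv.pkl","wb"))
# ortho in pump frame (yaw -20.6): each at z=85
A=[rectify(o[k],598,-300,85,150,400) for k in ("p150","pm30")]+[rectify(o[k],420,-260,43,150,400) for k in ("m150","mm30")]
cv2.imwrite("pics/v4.png",cv2.resize(np.vstack([np.hstack(A[:2]),np.hstack(A[2:])]),(600,600)))
E
```

```text
7.5083
[ 492. -295.  301.]
[ 659. -335.  321.] 8.5917 [-0.10679146  0.98373498  1.11940958  1.53405152 -0.92174443  1.22228072
 -0.92717574]
```

View pics/v4.png

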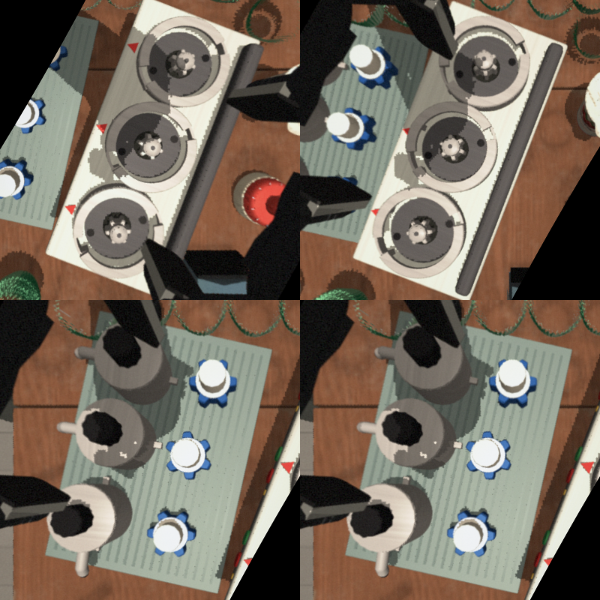

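```bash
cat > tiles.py <<'E'
from h import *
import pickle
o=pickle.load(open("surv.pkl","rb"))
C=[(632,-214),(598,-300),(567,-387)]
rows=[]
for k in ("p150","pm30"):
    row=[]
    for x,y in C:
        t=rectify(o[k],x,y,84,26,260)
        cv2.circle(t,(130,130),int(13*5),(0,255,0),1); cv2.drawMarker(t,(130,130),(0,0,255),0,10,1)
        row.append(t)
    rows.append(np.hstack(row))
cv2.imwrite("pics/v5.png",np.vstack(rows))
E
python3 tiles.py
```

```text
(no output)
```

View pics/v5.png

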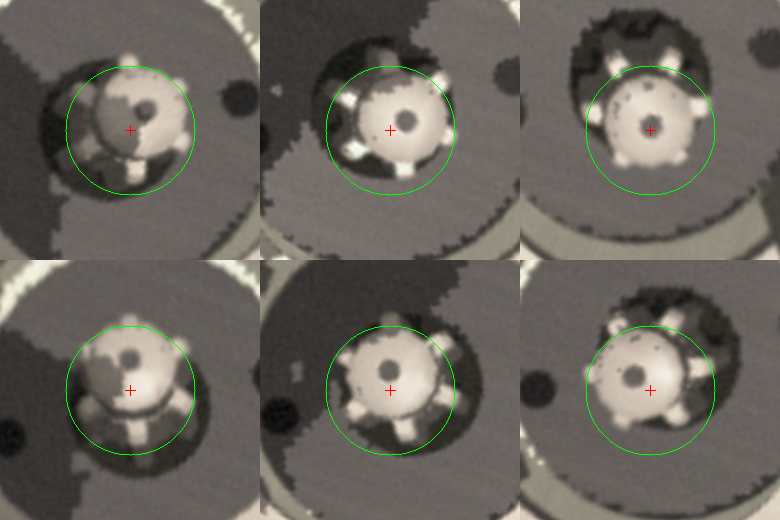

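```bash
cat >> h.py <<'E'
def circ(c,x,y,z,rad,half=40):
    """centre of a round top of radius rad at height z near x,y"""
    S=5;t=rectify(c,x,y,z,half,2*half*S+1); g=cv2.GaussianBlur(cv2.cvtColor(t,cv2.COLOR_BGR2GRAY),(7,7),0)
    k=cv2.HoughCircles(g,cv2.HOUGH_GRADIENT,1,200,param1=80,param2=12,minRadius=int(rad*S*.93),maxRadius=int(rad*S*1.07))
    if k is None: return None
    u,v,R0=k[0][0]; return np.array([x+u/S-half,y-(v/S-half)]),t,R0/S
def imp(c,x,y,z0=3,dbg=None):
    """impeller centre and vane angle (mod 60 deg); z0 = height of underside"""
    k=circ(c,x,y,z0+40,14)
    if k is None: return None
    p=k[0]; t=rectify(c,*p,z0+20,30,301); h=cv2.cvtColor(t,cv2.COLOR_BGR2HSV)
    blue=(cv2.inRange(h,(95,90,40),(130,255,255))>0)
    Y,X=np.mgrid[30:-30:301j,-30:30:301j]; rr=np.hypot(X,Y); m=blue&(rr>20.5)&(rr<25.5)
    a=np.angle(np.exp(6j*np.arctan2(Y[m],X[m])).sum())/6
    if dbg:
        for i in range(6):
            b=a+i*np.pi/3; cv2.line(t,(150,150),(int(150+130*np.cos(b)),int(150-130*np.sin(b))),(0,255,0),1)
        cv2.circle(k[1],(int((p[0]-x+40)*5),int((y-p[1]+40)*5)),70,(0,0,255),1); dbg.append(np.hstack([k[1][50:351,50:351],t]))
    return p,np.degrees(a),m.sum()
L=np.array([[632.7,-211.2],[599.5,-297.1],[566.4,-383.0]]); SH=[34,38.5,3.5]; PY=np.radians(-21.1)
E
python3 - <<'E'
from h import *
import pickle
o=pickle.load(open("surv.pkl","rb")); d=[]
for k in ("mm30",):
  for x,y in [(482,-191),(455,-267),(437,-351)]: 
    a=imp(o[k],x,y,dbg=d); b=circ(o[k],x,y,43,14)
    print(k,a)
  for x,y in [(401,-172),(384,-247),(356,-330)]:
    b=circ(o[k],x,y,75,14); print(b and (b[0],b[2]))
    t=b[1] if b else rectify(o[k],x,y,75,40,401)
    if b: cv2.circle(t,(int((b[0][0]-x+40)*5),int((y-b[0][1]+40)*5)),70,(0,0,255),1)
    d.append(np.hstack([t[50:351,50:351],cv2.resize(rectify(o[k],x,y,25,75,301),(301,301))]))
cv2.imwrite("pics/v6.png",cv2.resize(np.hstack([np.vstack(d[:3]),np.vstack(d[3:])]),(800,600)))
r.move_j([0.24, 0.71, 0.32, 1.5, -0.25, 0.97, 1.68]); print(monitor.read_clock())
E
```

```text
mm30 (array([ 482.7, -182.7], dtype=float32), np.float64(-0.3532556432183835), np.int64(9501))
mm30 (array([ 454.9, -263.1], dtype=float32), np.float64(-27.352363145039128), np.int64(7670))
mm30 (array([ 436.9, -348.5], dtype=float32), np.float64(-4.040872802498929), np.int64(8788))
None
(array([ 383.5, -243.9], dtype=float32), np.float32(14.0199995))
(array([ 365.1, -324.7], dtype=float32), np.float32(13.360001))Traceback (most recent call last):
  File "<stdin>", line 13, in <module>
    return _nx.concatenate(arrs, 0, dtype=dtype, casting=casting)
           ~~~~~~~~~~~~~~~^^^^^^^^^^^^^^^^^^^^^^^^^^^^^^^^^^^^^^^
ValueError: need at least one array to concatenate
```

```bash
sed -i 's/if dbg:/if dbg is not None:/' h.py; python3 - <<'E'
from h import *
import pickle
r.move_j([0.24, 0.71, 0.32, 1.5, -0.25, 0.97, 1.68])
go((440,-250,230),np.radians(150)); c=snap("wrist"); print(monitor.read_clock(),np.round(toolT(),2).tolist(),monitor.read_joint_positions())
o=pickle.load(open("surv.pkl","rb")); o["m150"]=c; pickle.dump(o,open("surv.pkl","wb"))
d=[]
for k in ("m150",):
  for x,y in [(482,-185),(455,-265),(437,-350)]: print(k,imp(o[k],x,y,dbg=d))
for x,y in [(401,-170),(384,-245),(358,-327)]:
    d.append(np.hstack([cv2.circle(rectify(o[k],x,y,75,30,301),(150,150),70,(0,0,255),1) for k in ("m150","mm30")]))
cv2.imwrite("pics/v6.png",cv2.resize(np.hstack([np.vstack(d[:3]),np.vstack(d[3:])]),(800,600)))
E
```

```text
11.5917 [[-0.87, 0.5, 0.0, 441.62], [0.5, 0.87, -0.0, -250.62], [-0.0, 0.0, -1.0, 230.45], [0.0, 0.0, 0.0, 1.0]] [ 0.25534379  0.55019067  0.3014165   1.99319897 -0.26557255  0.63272717
  1.777478  ]
m150 (array([ 482.7, -183.3], dtype=float32), np.float64(-0.3971096868594451), np.int64(9417))
m150 (array([ 456.1, -262.9], dtype=float32), np.float64(-27.329226679377), np.int64(9178))
m150 (array([ 437.5, -348.9], dtype=float32), np.float64(-4.262284531260709), np.int64(9955))
```

View pics/v6.png

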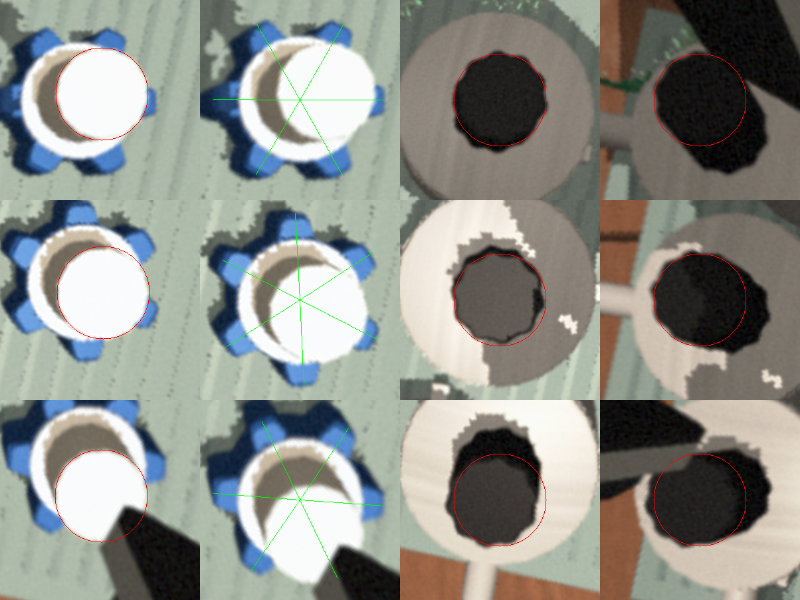

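```bash
cat >> h.py <<'E'
def ang(a,m): return (a+m/2)%m-m/2
def yaw():
    T=toolT(); return np.arctan2(T[1,0],T[0,0])
def line(P,v=150,y=None,N=None):
    return r.servo_line(list(map(float,P)),v=v,rotation=None if y is None else q(y),contact_N=N)
def pick_imp(x,y,lane,gy=164,zg=97):
    go((x,y,190),np.radians(gy)); r.hold(.2); c=snap("wrist"); m=imp(c,x,y); print("imp",m)
    if m is None or np.hypot(*(m[0]-[x,y]))>15: raise SystemExit("look again")
    p=m[0]; effector.move_gripper(.6); line((*p,125),200); r.hold(.1); h=line((*p,zg),80,N=15)
    effector.move_gripper(0,60); z=monitor.read_ee_pos()[2]; o0=monitor.read_opening()
    line((*p,185),200); print("hit",h,"z",z,"open",o0,monitor.read_opening(),"F",np.round(monitor.read_wrist_force(),1))
    return p,m[1],z
def rot_of(imp_a,gy,lane): return np.radians(gy+ang(SH[lane]-imp_a,60))
E
cat > a1.py <<'E'
from h import *
import sys
i=int(sys.argv[1]); x,y=map(float,sys.argv[2:4]); gy=float(sys.argv[4])
p,a,z=pick_imp(x,y,i,gy)
ty=rot_of(a,gy,i); print("turn",np.degrees(ty)-gy)
line((*L[i],185),200,ty); r.hold(.2); c=snap("wrist",f"place{i}"); e=monitor.read_ee_pos(); print("over",e,np.degrees(yaw()),monitor.read_opening())
# home would be TCP z+67
h=line((*L[i],z+67+22),150); h=line((*L[i],z+67-1.5),30,N=10)
e=monitor.read_ee_pos(); print("stop",h,"above home",e[2]-z-67,e,"F",np.round(monitor.read_wrist_force(),1),np.round(monitor.read_wrist_torque(),2),monitor.read_clock())
E
python3 a1.py 0 482.7 -183 164
```

```text
imp (array([ 482.8, -183.3], dtype=float32), np.float64(-0.19727643971466297), np.int64(9043))
hit False z 97.69917007197381 open 0.3009454355482546 0.3019289879906243 F [-0.8 -0.3 -1.5]
turn -25.80272356028533
over [ 631.90525861 -211.17622549  184.831917  ] 138.175451673 0.29968822303263287
stop True above home 0.07769778952965112 [ 632.83796222 -211.72375687  164.77686786] F [-2.   0.   4.7] [0.03 0.11 0.06] 16.85
```

```bash
cat > rel.py <<'E'
from h import *
import sys
i=int(sys.argv[1])
effector.move_gripper(.6); e=monitor.read_ee_pos(); line((e[0],e[1],230),200); r.hold(.15)
c=snap("wrist",f"rel{i}"); d=[]
for z0 in (70,83): m=imp(c,*L[i],z0,dbg=d); print(z0,m)
t=circ(c,*L[i],110,14); print("r@110",t and t[2]); cv2.imwrite(f"pics/chk{i}.png",np.vstack(d)); print(monitor.read_clock())
E
python3 rel.py 0 && python3 a1.py 1 456 -263 164
```

```text
70 (array([ 632.99999924, -210.90000076]), np.float64(-26.1199803074543), np.int64(9403))
83 (array([ 629.60000153, -208.49999924]), np.float64(-26.01952681699683), np.int64(6899))
r@110 13.58
17.9
imp (array([ 455.9, -262.9], dtype=float32), np.float64(-27.42757116404462), np.int64(8912))
hit False z 97.67184847863645 open 0.30348202528173995 0.29993436263311163 F [-0.8  0.2 -1. ]
turn 5.927571164044622
over [ 598.05783397 -295.77041563  183.11428616] 169.94446564397393 0.29696409941105245
stop True above home 22.058499175937882 [ 601.50160807 -298.36707957  186.73034765] F [0.  1.5 4.7] [ 0.1   0.2  -0.01] 22.825
```

```bash
cat > cont.py <<'E'
from h import *
import sys
i=int(sys.argv[1]); z=float(sys.argv[2]); r.hold(.3)
e=monitor.read_ee_pos(); print(e,monitor.read_opening(),np.round(monitor.read_wrist_force(),1))
h=line((*L[i],z+67-1.5),20,N=10); e=monitor.read_ee_pos()
print("stop",h,"above home",e[2]-z-67,e,"F",np.round(monitor.read_wrist_force(),1),np.round(monitor.read_wrist_torque(),2),monitor.read_clock())
E
python3 cont.py 1 97.67
```

```text
[ 601.49553972 -298.35753406  186.78406523] 0.29371527600658753 [-0.6  0.6  5.8]
stop True above home 21.953581300811194 [ 601.90396501 -298.43640831  186.6235813 ] F [-1.   1.   7.1] [ 0.21  0.38 -0.02] 23.475
```

```bash
python3 - <<'E'
from h import *
line((*L[1],205),100); r.hold(.2); c=snap("wrist","w1"); print(monitor.read_ee_pos(),monitor.read_opening(),np.round(monitor.read_wrist_force(),1))
cv2.imwrite("pics/v7.png",np.hstack([cv2.imread(f"pics/{n}.png")[150:400,190:450] for n in ("place0","place1","w1")]))
E
```

```text
[ 599.29915821 -296.94430045  204.35055311] 0.29957424269299143 [-0.2  0.  -0.2]
```

View pics/v7.png

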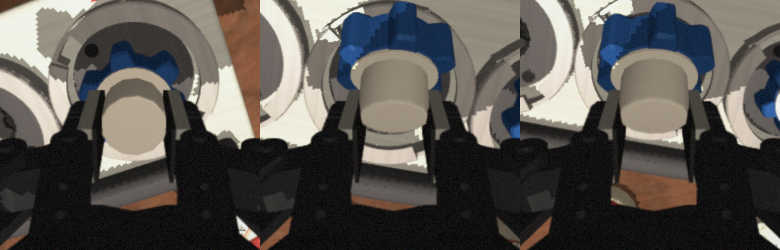

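```bash
python3 - <<'E'
from h import *
line((456,-263,205),250,np.radians(164)); line((456,-263,130),200); r.hold(.3)
h=line((456,-263,98),25,N=4); print(h,monitor.read_ee_pos(),np.round(monitor.read_wrist_force(),1))
effector.move_gripper(.6); line((456,-263,190),200); r.hold(.2); c=snap("wrist","w2"); d=[]
m=imp(c,456,-263,dbg=d); print(m,monitor.read_clock()); cv2.imwrite("pics/v8.png",d[0])
E
```

```text
True [ 455.91038641 -262.9689641   100.70671064] [-0.3  0.3  4.1]
(array([ 425.3, -252.3], dtype=float32), np.float64(-25.712001348080555), np.int64(7696)) 27.925
```

View pics/v8.png

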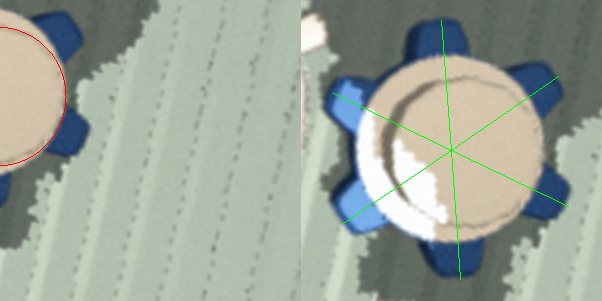

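```bash
python3 - <<'E'
import cv2
from h import *
go((456,-240,260),np.radians(164)); r.hold(.2); c=snap("wrist"); 
A=rectify(c,420,-250,43,110,500); 
for k in range(0,220,20): cv2.putText(A,"",(0,0),0,1,0)
t=eyes.camera("top")["pixels"][170:270,220:350]
cv2.imwrite("pics/v9.png",np.hstack([A,cv2.resize(c["pixels"][:, 120:520],(300,300)).repeat(1,0) if 0 else cv2.copyMakeBorder(cv2.resize(c["pixels"],(300,188)),0,312,0,0,cv2.BORDER_CONSTANT)]))
E
```

```text
(no output)
```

View pics/v9.png

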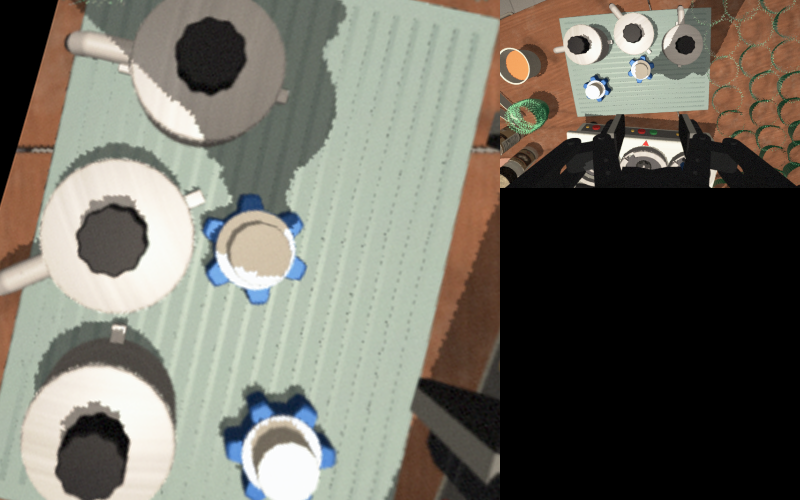

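```bash
python3 a1.py 1 425.3 -252.3 164
```

```text
imp (array([ 425. , -251.8], dtype=float32), np.float64(-25.84375067035064), np.int64(8832))
hit False z 97.72074648397815 open 0.29891350365559877 0.3004792633375522 F [-0.6  0.4 -2. ]
turn 4.34375067035063
over [ 598.98068481 -297.0270316   185.0861076 ] 168.32028066938435 0.3045433343574411
stop True above home 0.09942673208534814 [ 599.5590875  -297.34760963  164.82017322] F [0.3 0.1 4.2] [ 0.13  0.07 -0.04] 33.75
```

Home on lane 2. Next impeller 3.

```bash
python3 rel.py 1 && python3 a1.py 2 437.5 -348.9 164 && python3 rel.py 2
```

```text
70 (array([ 599.59999847, -296.80000076]), np.float64(-21.565055760386286), np.int64(9247))
83 (array([ 587.79999924, -294.39999924]), np.float64(-16.38471073329634), np.int64(2747))
r@110 13.56
34.7917
imp (array([ 437.2, -348.6], dtype=float32), np.float64(-3.945016757294909), np.int64(8891))
hit False z 97.53305036690884 open 0.3024468053548488 0.30097149248394134 F [-0.8 -0.3 -0.9]
turn 7.445016757294923
over [ 565.46403172 -382.88410384  184.83857252] 171.4024097043531 0.30453088185329796
stop True above home 0.05965896077907473 [ 566.21600851 -383.18957757  164.59270933] F [0.1 1.  4.9] [0.1  0.16 0.02] 40.0167
70 (array([ 566.30000153, -382.5       ]), np.float64(3.6203366495001728), np.int64(9282))
83 (array([ 563.10000076, -382.5       ]), np.float64(3.5448701490186183), np.int64(6903))
r@110 13.360001
41.0667
```

```bash
cat >> h.py <<'E'
def bowl(c,x,y,dbg=None,z0=3):
    """bowl centre (knob top) and spout angle deg, from mask + geometry"""
    k=circ(c,x,y,z0+72,14,25); p=k[0] if k else np.array([x,y])
    best=None
    for d in eyes.masks_of("wrist","bowl_1"):
        u0,v0=px(c,[*p,z0+40])
        v,u=np.nonzero(d["region"])
        if len(u)<500 or np.hypot(u.mean()-u0,v.mean()-v0)>45: continue
        W=np.array([at(c,a,b,z0+22)[:2] for a,b in zip(u,v)])-p
        rr=np.hypot(*W.T); th=np.arctan2(W[:,1],W[:,0]); s=(rr>50)&(rr<60)
        if s.sum()<10: continue
        hst,e=np.histogram(th[s],72,(-np.pi,np.pi)); t0=(e[hst.argmax()]+e[hst.argmax()+1])/2
        s&=np.abs(ang(th-t0,2*np.pi))<.3; best=(np.degrees(t0+ang(th[s]-t0,2*np.pi).mean()),int(s.sum()),d["p"]); break
    if dbg is not None:
        t=rectify(c,*p,z0+22,65,260); cv2.circle(t,(130,130),120,(0,255,0),1)
        if best: cv2.line(t,(130,130),(int(130+125*np.cos(np.radians(best[0]))),int(130-125*np.sin(np.radians(best[0])))),(0,255,0),1)
        t2=cv2.circle(rectify(c,*p,z0+72,32.5,260),(130,130),56,(0,0,255),1); dbg.append(np.vstack([t,t2]))
    return p,k is not None and k[2],best
E
python3 - <<'E'
from h import *
go((425,-250,270),np.radians(164)); r.hold(.2); c=snap("wrist","m2"); d=[]
for x,y in [(401,-170),(372,-247),(356.5,-327)]: print(bowl(c,x,y,d))
cv2.imwrite("pics/v10.png",np.hstack(d)); print(monitor.read_clock(),np.degrees(yaw()))
E
```

```text
(array([ 398.9, -172.9], dtype=float32), np.float32(13.5199995), (np.float64(161.5492795075137), 187, 0.88))
(array([ 362.1, -243.3], dtype=float32), np.float32(13.960001), (np.float64(-156.7707909450428), 171, 0.68))
(array([ 353.6, -333.5], dtype=float32), np.float32(13.56), (np.float64(-98.10366493355228), 141, 0.6))
42.275 163.98261914530624
```

View pics/v10.png

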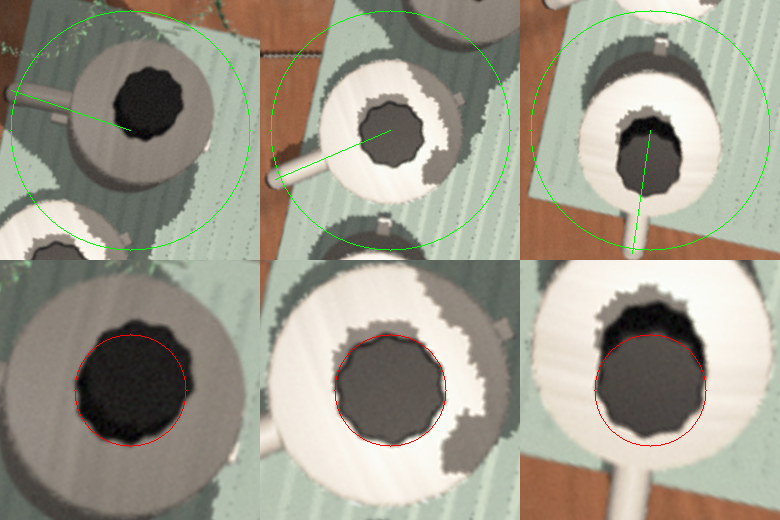

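```bash
cat > b1.py <<'E'
from h import *
import sys
i=int(sys.argv[1]); x,y=map(float,sys.argv[2:4]); gy=164.; zg=127
line((x,y,255),250,np.radians(gy)) if len(sys.argv)>4 else go((x,y,255),np.radians(gy))
line((x,y,215),200); r.hold(.2); print("yaw",np.degrees(yaw())); c=snap("wrist",f"b{i}"); d=[]
p,ok,b=bowl(c,x,y,d); cv2.imwrite(f"pics/bb{i}.png",d[0]); print(p,ok,b,monitor.read_clock())
if not ok or b is None or np.hypot(*(p-[x,y]))>5: raise SystemExit("look")
effector.move_gripper(.6); line((*p,150),200); r.hold(.1); h=line((*p,zg),80,N=15)
effector.move_gripper(0,80); z=monitor.read_ee_pos()[2]; o0=monitor.read_opening()
line((*p,255),200); print("hit",h,"z",z,"open",o0,monitor.read_opening(),np.round(monitor.read_wrist_force(),1))
t=np.radians(gy+ang(199.0-b[0],360)); print("turn",np.degrees(t)-gy)
line((*L[i],255),250,t); r.hold(.3); c=snap("wrist",f"bo{i}")
print("over",monitor.read_ee_pos(),np.degrees(yaw()),monitor.read_opening())
h=line((*L[i],z+67+16),120); r.hold(.1); h=line((*L[i],z+67-1.5),25,N=10)
e=monitor.read_ee_pos(); print("stop",h,"above home",e[2]-z-67,e,np.round(monitor.read_wrist_force(),1),np.round(monitor.read_wrist_torque(),2),monitor.read_clock(),"zg",z)
E
python3 b1.py 1 362.1 -243.3
```

```text
yaw 164.01120356982798
[ 359.80002 -243.     ] 14.0199995 (np.float64(-154.36957511311275), 216, 0.7) 43.2917
hit False z 127.80951342709062 open 0.2945300981304584 0.29546027821015236 [-0.7  0.6 -2.1]
turn -6.630424886887226
over [ 599.21851753 -297.0889147   255.35910872] 157.35763151556526 0.2947991633145916
stop True above home 12.157686547223534 [ 598.86947119 -296.87035575  206.96719997] [-0.9  0.7 -2.7] [ 0.01  0.03 -0.03] 48.1 zg 127.80951342709062
```

```bash
python3 - <<'E'
from h import *
c=snap("wrist","n1"); e=c and monitor.read_ee_pos(); z0=82.2; print(bowl(c,*e[:2],z0=z0))
t=rectify(c,*L[1],z0+22,75,400)
for a in (199.,198.): pass
def ln(t,p,a,r0,r1,s,col):
    f=lambda q_:(int(200+(p[0]-L[1][0]+q_*np.cos(np.radians(a)))*s),int(200-(p[1]-L[1][1]+q_*np.sin(np.radians(a)))*s)); cv2.line(t,f(r0),f(r1),col,1)
ln(t,e,199,30,62,400/150,(0,255,0))
t2=rectify(c,*L[1],85,52,400); ln(t2,L[1],199,36,46,400/104,(0,255,0))
cv2.imwrite("pics/v11.png",np.hstack([t,t2]))
E
```

```text
(array([ 598.79210953, -296.75990396]), False, (np.float64(-160.8502653934212), 487, 0.92))
```

View pics/v11.png

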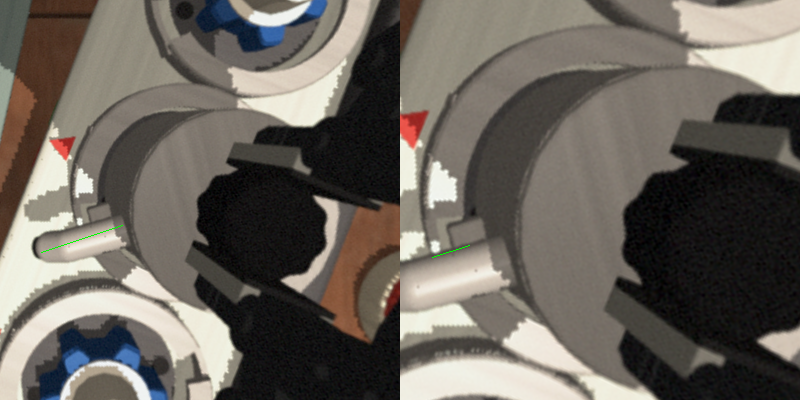

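```bash
cat > srch.py <<'E'
from h import *
import sys
i=int(sys.argv[1]); z=float(sys.argv[2]); base=np.radians(float(sys.argv[3])); offs=[(0,0)]+[tuple(map(float,a.split(","))) for a in sys.argv[4:]]
home=z+67
for ox,oy in offs:
    for d in (2,4,6,-2,-4):
        P=L[i]+[ox,oy]; e=monitor.read_ee_pos()
        line((*P,home+13.2),20,base+np.radians(d)); line((*P,home-1.5),25,N=8); e=monitor.read_ee_pos()
        print((ox,oy),d,round(e[2]-home,2),np.round(e[:2],1),np.round(monitor.read_wrist_force(),1),round(monitor.read_clock(),1))
        if e[2]-home<8: break
    else: continue
    break
E
python3 srch.py 1 127.81 157.36
```

```text
(0, 0) 2 0.14 [ 599.3 -297.1] [-0.9 -0.8  5. ] 49.0
```

```bash
cat > turn.py <<'E'
from h import *
import sys
i=int(sys.argv[1]); tot=float(sys.argv[2]); e=monitor.read_ee_pos(); y0=yaw(); P=(*L[i],e[2]+.2)
for f in np.linspace(0,1,6)[1:]:
    t0=monitor.read_clock(); line(P,40,y0-np.radians(tot*f))
    print(round(np.degrees(yaw()),1),np.round(monitor.read_wrist_torque(),2),np.round(monitor.read_wrist_force(),1),round(monitor.read_clock()-t0,2))
    if abs(monitor.read_wrist_torque()[2])>1: break
r.hold(.1); c=snap("wrist",f"t{i}"); e=monitor.read_ee_pos(); print(bowl(c,*L[i],z0=70),e,monitor.read_clock())
effector.move_gripper(.6); line((*e[:2],255),200); r.hold(.2); c=snap("wrist",f"u{i}"); d=[]
print(bowl(c,*L[i],z0=70,dbg=d),"want 158.9",monitor.read_clock()); cv2.imwrite(f"pics/tt{i}.png",np.hstack([d[0][:260],d[0][260:]]))
E
python3 turn.py 1 42.5
```

```text
151.0 [ 0.05  0.04 -0.06] [-0.1 -0.4 -0.4] 0.3
142.6 [ 0.02  0.1  -0.04] [-0.8 -0.1 -0. ] 0.3
134.1 [-0.12 -0.04  0.  ] [ 0.2 -0.5 -1.5] 0.3
125.7 [ 0.   -0.03 -0.01] [ 0.  -0.  -1.7] 0.3
117.1 [-0.35  0.3   0.03] [-1.6 -1.9 -0.8] 0.3
(array([ 599.5, -297.1]), False, (np.float64(159.65527870924606), 467, 0.69)) [ 599.11648264 -297.53551986  195.11633632] 50.675
(array([ 598.20000076, -295.39999924]), np.float32(13.8), (np.float64(160.16601070983836), 277, 0.61)) want 158.9 51.7917
```

View pics/tt1.png

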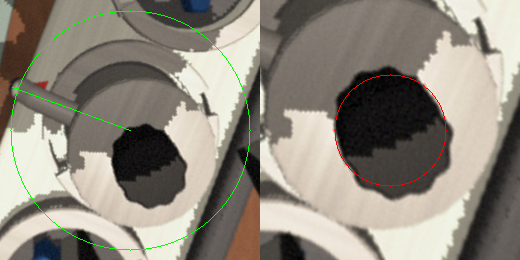

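```bash
cat > tight.py <<'E'
from h import *
import sys
i=int(sys.argv[1]); gy=np.radians(float(sys.argv[2])); z=float(sys.argv[3])+67
line((*L[i],z+30),200,gy); line((*L[i],z),80,N=15); effector.move_gripper(0,60); print(monitor.read_opening())
for d in range(1,8):
    line((*L[i],z+.2),20,gy-np.radians(1.5*d)); r.hold(.1); t=monitor.read_wrist_torque()[2]
    print(-1.5*d,round(np.degrees(yaw()),2),round(t,2))
    if abs(t)>.5: break
effector.move_gripper(.6); line((*L[i],255),200); r.hold(.2); c=snap("wrist",f"x{i}"); d=[]
print(bowl(c,*L[i],z0=70,dbg=d),"want 158.9",monitor.read_clock()); t=rectify(c,*L[i],92,70,400)
for rr in (60,): 
    f=lambda a:(int(200+rr*400/140*np.cos(np.radians(a))),int(200-rr*400/140*np.sin(np.radians(a))))
    cv2.drawMarker(t,f(158.9),(0,255,0),0,14,1)
cv2.imwrite(f"pics/xx{i}.png",t)
E
python3 tight.py 1 117 127.81
```

```text
0.3032378801051411
-1.5 115.52 0.22
-3.0 114.09 0.72
(array([ 599.79999924, -299.39999924]), np.float32(13.76), (np.float64(157.34987294920066), 276, 0.86)) want 158.9 54.7833
```

View pics/xx1.png

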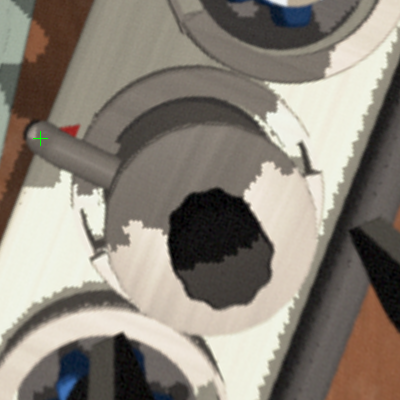

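```bash
cat > turn.py <<'E'
from h import *
import sys
i=int(sys.argv[1]); e=monitor.read_ee_pos(); y0=yaw(); P=(*L[i],e[2]+.2)
for tot in (10,20,30,36,38,39.5,41,42.5,44,45.5,47,48.5):
    line(P,40,y0-np.radians(tot)); 
    if tot>30: r.hold(.1)
    t=monitor.read_wrist_torque()[2]; print(tot,round(np.degrees(yaw()),1),round(t,2))
    if abs(t)>.5: break
effector.move_gripper(.6); e=monitor.read_ee_pos(); line((*e[:2],255),200); r.hold(.2); c=snap("wrist",f"u{i}")
print(bowl(c,*L[i],z0=70),"want 158.9",monitor.read_clock()); t=rectify(c,*L[i],92,70,400); a=np.radians(158.9)
cv2.drawMarker(t,(int(200+171*np.cos(a)),int(200-171*np.sin(a))),(0,255,0),0,14,1); cv2.imwrite(f"pics/xx{i}.png",t)
E
python3 b1.py 0 401 -170.3 line
```

```text
yaw 163.98296904464445
[ 401.  -170.3] False (np.float64(165.91148708204358), 230, 0.75) 56.525look
```

```bash
cat >> h.py <<'E'
def knob(c,x,y,z0=3,thr=60):
    """knob centre: discs at its top and foot must both lie inside the dark silhouette"""
    n=241; k=np.zeros((115,115),np.float32); cv2.circle(k,(57,57),56,1,-1); k/=k.sum(); s=0
    for z in (z0+72,z0+49):
        g=cv2.cvtColor(rectify(c,x,y,z,30,n),cv2.COLOR_BGR2GRAY); s=s+cv2.filter2D((g<thr).astype(np.float32),-1,k)
    s[:40]=0;s[-40:]=0;s[:,:40]=0;s[:,-40:]=0
    v,u=np.nonzero(s>s.max()-.005); return np.array([x+u.mean()/4-30,y-(v.mean()/4-30)]),s.max()
_circ=circ
E
python3 - <<'E'
from h import *
r.hold(.1); c=snap("wrist","b0b")
g=cv2.cvtColor(rectify(c,401,-170.3,75,30,241),cv2.COLOR_BGR2GRAY); print(np.percentile(g,[2,10,20,30,40,50,70,90]), g[120,::20])
for t in (40,50,60,70): print(t,knob(c,401,-170.3,thr=t))
E
```

```text
[ 16.  29.  94. 138. 144. 172. 196. 234.] [141 139 137  13  25  26  64  70  66 233 233 174 191]
40 (array([ 398.08695652, -167.97391304]), np.float32(1.3972576))
50 (array([ 398.07608696, -168.0173913 ]), np.float32(1.4273236))
60 (array([ 398.125, -168.05 ]), np.float32(1.4565771))
70 (array([ 400.38636364, -168.89090909]), np.float32(1.6703911))
```

```bash
sed -i 's/thr=60/thr=105/; s/p=k\[0\] if k else np.array(\[x,y\])/p,sc=knob(c,x,y,z0); k=(p,0,sc) if sc>1.85 else None/' h.py; python3 - <<'E'
from h import *
c=snap("wrist","b0c")
for t in (90,105,120): print(t,knob(c,401,-170.3,thr=t))
d=[];print(bowl(c,401,-170.3,d)); print(circ(c,401,-170.3,75,14,25)is None)
cv2.imwrite("pics/v14.png",np.hstack([d[0][:260],cv2.circle(rectify(c,*knob(c,401,-170.3)[0],75,32.5,260),(130,130),56,(0,0,255),1)]))
E
```

```text
90 (array([ 401.375, -169.3  ]), np.float32(1.9044185))
105 (array([ 401.36538462, -169.26153846]), np.float32(1.9213815))
120 (array([ 401.28125, -169.26875]), np.float32(1.9370239))
(array([ 401.36538462, -169.26153846]), np.float32(1.9213815), (np.float64(167.21630744451878), 228, 0.96))
False
```

View pics/v14.png

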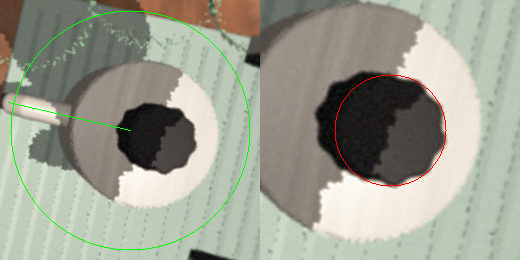

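```bash
python3 b1.py 0 401.3 -169.3 line
```

```text
yaw 163.992130866725
[ 401.35357143 -169.38928571] 1.9227018 (np.float64(167.1583428872429), 220, 0.93) 57.7333
hit False z 127.72346779943814 open 0.29691379928490463 0.29722182254988416 [-0.5 -0.4 -2.5]
turn 31.841657112757133
over [ 632.44380378 -211.12136267  255.34148286] -164.16658315910618 0.2950893869590531
stop True above home 0.09401667531523117 [ 632.5364769  -211.30419118  194.81748447] [-0.2  0.   4.6] [0.18 0.18 0.04] 62.7833 zg 127.72346779943814
```

Dropped straight home. Turn it, then pick bowl 3.

```bash
python3 turn.py 0 && python3 b1.py 2 354 -333 line
```

```text
10 -174.0 -0.03
20 176.1 0.03
30 166.1 0.05
36 160.0 0.04
38 157.9 -0.06
39.5 156.4 0.02
41 154.8 0.04
42.5 153.3 0.14
44 151.8 0.31
45.5 150.4 0.75
(array([ 630.775, -212.625]), np.float32(1.9407822), (np.float64(155.95381970817078), 301, 0.94)) want 158.9 67.3333
yaw 164.02202229115503
[ 354.05 -331.25] 1.9284916 (np.float64(-96.07509951923144), 195, 0.89) 69.35
hit False z 127.67962007271933 open 0.30047913184054814 0.2972569069317163 [-0.6 -0.  -1.4]
turn -64.92490048076854
over [ 566.21062288 -383.02923779  255.27179383] 99.06332343179115 0.2968169770158636
stop True above home 0.13719910717722428 [ 566.14047102 -382.82650483  194.81681918] [-0.3  0.4  4.9] [ 0.19 -0.02  0.01] 74.5833 zg 127.67962007271933
```

```bash
python3 turn.py 2 && python3 - <<'E'
from h import *
e=monitor.read_ee_pos(); line((560,-290,300),200,np.radians(100)); r.hold(.2); c=snap("wrist","fin")
for i in range(3): print(i,bowl(c,*L[i],z0=70),[round(knob(c,*L[i],z0=z)[1],3) for z in (62,70,78,82)])
t=snap("top","topfin")
for n in ("dressing_pot","cup_stack","sesame_jar"): print(n,[(round(d["p"],2),np.round(d["box"]).tolist()) for d in eyes.masks_of("top",n)])
A=rectify(c,*L[1],92,150,560); a=np.radians(158.9)
for x,y in L: 
    u=(x+60*np.cos(a)-L[1][0]+150)*560/300; v=(150-(y+60*np.sin(a)-L[1][1]))*560/300; cv2.drawMarker(A,(int(u),int(v)),(0,255,0),0,14,1)
B=cv2.resize(t["pixels"][70:290,200:440],(240,220)); cv2.imwrite("pics/v15.png",np.hstack([A,cv2.copyMakeBorder(B,0,340,0,0,cv2.BORDER_CONSTANT)])); print(monitor.read_clock())
E
```

```text
10 89.2 -0.06
20 79.3 -0.02
30 69.4 0.02
36 63.3 -0.01
38 61.1 0.06
39.5 59.6 0.06
41 58.1 0.23
42.5 56.6 0.33
44 55.2 0.85
(array([ 565.10454545, -384.56818182]), np.float32(1.9394617), (np.float64(159.3472821881782), 230, 0.76)) want 158.9 78.7833
0 (array([ 630.88181818, -212.42727273]), np.float32(1.9204674), None) [np.float32(1.974), np.float32(1.92), np.float32(1.848), np.float32(1.81)]
1 (array([ 599.75 , -298.975]), np.float32(1.9247334), (np.float64(157.71968849409012), 170, 0.72)) [np.float32(1.979), np.float32(1.925), np.float32(1.846), np.float32(1.805)]
2 (array([ 565.13333333, -384.91666667]), np.float32(1.9109193), (np.float64(-82.11185371784924), 110, 0.69)) [np.float32(1.976), np.float32(1.911), np.float32(1.881), np.float32(1.88)]
dressing_pot [(0.62, [361.0, 245.0, 27.0, 25.0])]
cup_stack [(0.45, [371.0, 204.0, 28.0, 26.0])]
sesame_jar [(0.6, [409.0, 188.0, 27.0, 22.0]), (0.23, [325.0, 160.0, 26.0, 47.0])]
80.3167
```

View pics/v15.png

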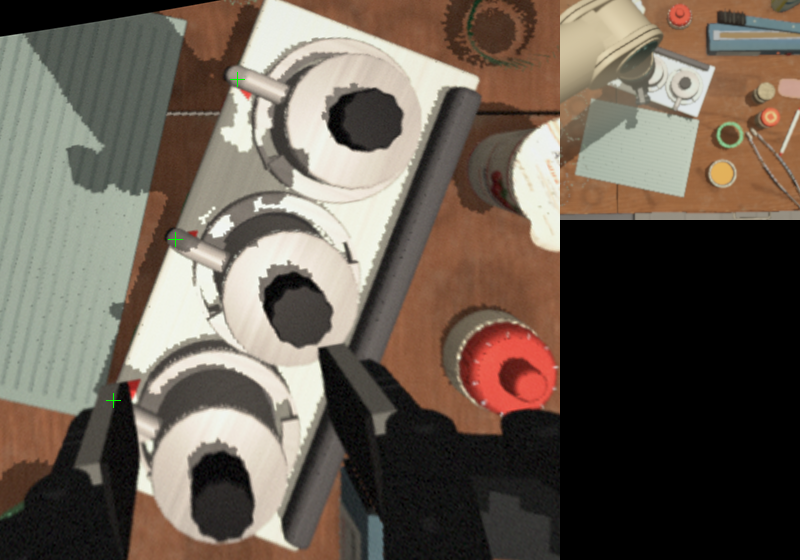

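```bash
python3 - <<'E'
from h import *
ticket.sign_off(); print(monitor.read_clock())
E
```

```text
the job is handed in; nothing more can be done
the job is handed in; nothing more can be done
```

The pump is back together and the job was handed in at about 80 s. All three blue impellers are home on their own shafts, and all three lanes are closed with bowls.

**Impellers:** each stopped within 0.1 mm of the home height, and pictures taken after release agreed.

**Bowls:** each dropped to the deck and was turned clockwise until I felt the stop at 0.7 to 0.85 N m. In the last picture the spouts on lanes 1 and 2 sit on their marks. A finger hid lane 3's spout in that picture. The picture just before it gave 159.3° against the wanted 158.9°.

**What went wrong or disagreed:**
- The second impeller slipped in the grip. I set it back on the mat, where it ended up about 30 mm off. Bowl 2 had also shifted, probably pushed by the impeller. I re-picked both and they fitted.
- Bowl 2 first rested on the ring roof and needed 2° more before its lugs dropped in.
- Some network angle readings were off. Lane 1 read 156.0° just after its turn. In the last picture lane 1 gave no reading and lane 3 a false −82°. The lane 1 picture and the stop torque on both lanes contradict these.

The dressing pot and cup stack showed in place in the final top view. The network's jar reading was unchanged, though my picture readings put the jar in another spot, also undisturbed.

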